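# Shut the inner needle valve of a dispenser and vent it

### The job

Put the glue dispenser to rest: turn the orange wing (the inner of the two concentric knobs) clockwise until the needle valve is seated and snug at about 0.4 N m, gently and never forced, and leave it shut, without turning or leaning on the black outer ring. Then press the yellow vent button fully down and let it go. Leave everything else on the bench as it is.

Things in the scene. Friction and masses are not known exactly. Their poses are not given: they have to be found in the camera images.
- unit: white box with a grey lid, the dispenser's control unit, fixed to the bench: 170 (its x) x 260 (its y) x 80 mm high. Origin at the centre of its underside, its -x side (gauge and brass fittings) is the front. On its lid: the concentric valve at (-25, -70) mm, the vent button at (-25, 85) mm, a loose blue tip cap near (55, 30) mm.
- wing_grip (a point): grip point of the orange wing (the inner knob), on the valve's axis, 6 mm below its top. The wing is an upright bar 28 mm long (its x) x 10 thick (its y) x 24 high, top 130 mm above the bench, white line on its +x half. Its foot is a round collar, 18 mm diameter, top 17 mm below this point; the black ring's top face is 24 mm below this point.
- needle: the wing and its needle; origin on the valve's axis 80 mm above the bench. Turns about the vertical only, does not rise. Starts 1.2 to 2.0 rad short of closed; clockwise from above (yaw falling) closes it, running friction 0.03 N m. Its closed heading differs from start to start and is not marked: feel for it. Some 1.5 rad fit in one grasp, so it may need regrasping. Stays closed when let go.
- outer_mark (a point): a point on the white pointer line on the top face of the black outer ring, 21 mm from the valve's axis and 100 mm above the bench. The ring (50 mm diameter, 16 mm high, below the wing, same axis) sets the pressure; it turns very easily (0.02 N m) and must stay as found.
- seat (a joint): twist of the springy valve seat in rad: near 0 (running friction only) until the needle meets it, then torque / (8 N m/rad): 0.4 N m reads 0.05. Snug is 0.3 to 0.6 N m, held for 0.2 s or more; above 0.64 N m the seat is ruined. It springs back to 0 when the wing is let go.
- wing_end (a point): the outer end of the white line on the wing's top, 13 mm from the valve's axis, 130 mm above the bench.
- vent (a joint): travel of the yellow vent button in m: 0 up, 0.006 fully down; a spring brings it back.
- vent_top (a point): centre of the top face of the yellow vent button (26 mm diameter, pressed straight down; fully down takes 5 N).
- tip_cap: loose blue tip cap standing on the lid, 24 mm diameter, 26 mm high; origin under its centre. Bystander.
- flux_bottle: blue bottle with steel cap, 56 mm diameter, 120 mm high; origin under its centre. Bystander.
- syringe: white syringe lying on the bench, about 150 mm long; origin under its barrel's middle, needle to its +x. Bystander.
- circuit_board: green circuit board on two black rails, 100 x 140 mm, about 30 mm high; origin under its centre. Bystander.
- driver: red screwdriver lying on the bench, 170 mm long along its x. Bystander.
- outer_ring: the black outer ring itself; origin on the valve's axis at the lid, 80 mm above the bench, its x axis along the white pointer line.

How it is judged:
On the way, in this order (a step that is already met when the one before it is completed fails the run):
1. the needle is held snug on its seat at 0.24 N m or more (value of joint seat above 0.03 rad), for 0.2 s.
2. with the valve closed, the vent button is pressed fully down (value of joint vent above 0.005 m and distance of wing_end from where it was at the start of the episode above 0.0133 m), for 0.1 s.
At the end, for the whole second after the job is handed in: The wing is let go and left closed where it seated (its line's end at least 13.3 mm from where it started; even the shortest closing turn, 1.2 rad, carries it 14.7 mm), the vent button is up again (within 1.5 mm), the outer ring's pointer is within 3 mm of where it started (distance of wing_end from where it was at the start of the episode above 0.0133 m and value of joint seat below 0.0125 rad and value of joint vent below 0.0015 m and distance of outer_mark from where it was at the start of the episode below 0.003 m and contact force between the fingers and anything else below 0.5 N); the robot touches nothing.
It fails at once if the valve seat is overtightened (more than 0.64 N m) (value of joint seat above 0.08 rad).
It fails at once if the outer ring is turned (its pointer line moves more than 3 mm) (distance of outer_mark from where it was at the start of the episode above 0.003 m).
It fails at once if the robot leans on the outer ring with more than 10 N (contact force between any of the arm, the fingers and outer_ring above 10 N).
It fails at once if a bystander is moved more than 20 mm (distance of any of tip_cap, flux_bottle, syringe, circuit_board, driver from where it was at the start of the episode above 0.02 m).
It also fails if it takes over 72 s, if anything falls off the work surface, if the arm or the gripper's body presses on something with over 40 N, if the wrist force passes 120 N, or if a joint passes its speed limit or range.

### The arm

A 6-joint arm with a two-finger parallel gripper is mounted at the origin on the work surface. World frame = base frame: x ahead of the robot, y to its left, z up, the work surface at z = 0. Lengths are in m, angles in rad, forces in N, time in s.
With the tool pointing down it reaches from about 0.375 to 0.75 m from the base axis. Payload 9 kg.
Tool frame: the origin (TCP) lies midway between the tips of the shut fingers; the grasp point (between the pads) lies 19 mm behind it; z points along the fingers, y is the line along which they close (so a half turn about z gives the same grasp; the last joint's range is limited). The gripper opens to 85 mm and grips with 20 to 120 N. Pads are 22 mm wide; open, the fingers measure 114 mm over their backs; the gripper's body (76 mm by 85 mm) begins 54 mm behind the grasp point. The pads swing forward as they close: fully open they stand 13 mm farther back than shut.
Start: joints at [1.068, 0.104, 0.097, 1.564, 0, 1.353], TCP at [0.169, 0.576, 0.231] pointing down, gripper open.
Joint ranges: [-2.99, 2.99], [-0.84, 1.86], [-1.1, 1.16], [-1.84, 2.11], [-1.51, 1.56], [-3.14, 3.14]. Speed limits (rad/s): [2.22, 2.22, 2.57, 3.14, 3.14, 3.14].

### API

Orientations are given as a 3x3 rotation matrix whose columns are the frame's x, y, z axes.
In Python, from cell import env, jaws, inverse_kinematics, eyes, ticket, readout gives the robot as it stands. The module is installed in compiled form; this text tells all that it offers. Calls block until the motion is done:
- env.move_pose(position, orientation): joint-space move of the TCP to a pose.
- env.move_linear(position, ori=None, speed=0.15): straight line of the TCP; ori=None keeps the orientation; speed is the mean speed in m/s.
- env.movej(angles): joint-space move.
- jaws.set_gripper(opening): finger opening in m; the grip force is fixed at half the most; returns when the fingers have stopped.
- env.sleep(seconds).
- inverse_kinematics(position, orientation): joint angles nearest the present ones, or None.
- eyes.capture(name): name is "side" or "top" or "wrist"; returns a dict with "pixels" (420x560x3 uint8, blue, green, red), "fov_y" (degrees; the focal length in pixels is half the picture's height over the tangent of half this angle, whatever the lens; pixels are square), "cx", "cy" (the principal point, pixels), "dist" ([k1, k2, p1, p2, k3] as OpenCV has them; the pictures are not rectified), "world_from_camera" (4x4, takes a point from camera to world coordinates). Camera axes: x right, y down, z forward; pixel columns grow to the right and rows downward; lengths in m; the calibration is good to about 2 mm. A picture is of the moment at which its call begins. There is no depth.
A pose or a line that the arm cannot do raises env.IKError and nothing moves.
- ticket.sign_off(): hands the job in; it is judged then, once.
Readings, each from a call of its own:
- readout.get_time_s(): time.
- readout.get_joints(): joint angles.
- readout.get_qvel(): joint speeds.
- readout.get_joint_efforts(): joint torques, N m.
- readout.get_tcp_pos(): TCP position.
- readout.get_tool_rot(): TCP orientation.
- readout.get_ft_force(): force on the tool from outside, world axes, zero at the start.
- readout.get_torque(): the same for the moment, N m.
- readout.get_gripper_width(): finger opening in m.
- readout.get_grip_force(): force on a finger pad.
Only numpy, scipy, OpenCV 4.12 (cv2) and the standard library are available. Lean on these libraries where they do the work, as an engineer would, in place of code of your own. Each camera call takes 0.05 s, during which the arm holds its last target. There are 200 camera calls.

## Working session

There is one attempt and no reset: what is moved stays moved. The work goes in short steps, each a Python script; the robot and the scene stay as the last script left them, time stands still between calls to the robot, and variables do not carry over. Pictures are saved under pics/ and viewed, at most 10 in all, crops included, and the job is handed in when it is done.

```bash
ls; mkdir -p pics
cat > h.py <<'E'
import numpy as np, cv2
from cell import env, jaws, inverse_kinematics, eyes, ticket, readout
def K(c):
    h=c["pixels"].shape[0]; f=h/2/np.tan(np.radians(c["fov_y"])/2)
    return np.array([[f,0,c["cx"]],[0,f,c["cy"]],[0,0,1.]])
def ray(c,uv):
    p=cv2.undistortPoints(np.array([[uv]],float),K(c),np.array(c["dist"],float))[0,0]
    T=np.array(c["world_from_camera"]); return T[:3,3],T[:3,:3]@np.array([p[0],p[1],1])
def onplane(c,uv,z):
    o,d=ray(c,uv); return o+d*(z-o[2])/d[2]
def proj(c,P):
    T=np.linalg.inv(np.array(c["world_from_camera"])); q=T[:3,:3]@np.array(P)+T[:3,3]
    return cv2.projectPoints(q.reshape(1,1,3),np.zeros(3),np.zeros(3),K(c),np.array(c["dist"],float))[0][0,0]
E
python3 - <<'E'
from h import *
import pickle
cs={n:eyes.capture(n) for n in("top","side","wrist")}
pickle.dump(cs,open("c0.pkl","wb"))
for n,c in cs.items():
    cv2.imwrite(f"pics/{n}0.png",c["pixels"]); T=np.array(c["world_from_camera"]); print(n,c["fov_y"],c["cx"],c["cy"],c["dist"],T.round(3).tolist())
print(readout.get_tool_rot(),readout.get_ft_force(),readout.get_torque(),readout.get_time_s(),readout.get_gripper_width())
E
```

```text
pics
top 43.466429042665766 282.0169556629193 203.9701304773947 [0.03352947 0.         0.         0.         0.        ] [[-0.019, -0.998, 0.052, 0.415], [-1.0, 0.018, -0.011, 0.002], [0.01, -0.052, -0.999, 1.41], [0.0, 0.0, 0.0, 1.0]]
side 54.72062674363974 283.8084357848531 205.8509797522917 [0.01646144 0.         0.         0.         0.        ] [[-0.972, -0.159, 0.174, 0.334], [-0.235, 0.688, -0.687, 0.672], [-0.01, -0.709, -0.706, 0.821], [0.0, 0.0, 0.0, 1.0]]
wrist 62.23664365538887 274.8026776464351 210.0767091922291 [-0.07225449  0.          0.          0.          0.        ] [[0.282, 0.915, 0.289, 0.094], [0.96, -0.268, -0.086, 0.598], [-0.002, 0.302, -0.953, 0.373], [0.0, 0.0, 0.0, 1.0]]
[[-9.59728060e-01  2.80930304e-01 -4.64507899e-04]
 [ 2.80930611e-01  9.59727710e-01 -8.44914299e-04]
 [ 2.08439071e-04 -9.41382448e-04 -9.99999535e-01]] [-0.46016854 -0.64402957 -0.32196428] [-0.05894212  0.0108195   0.0205535 ] 0.15 0.08534867681531155
```

View pics/top0.png

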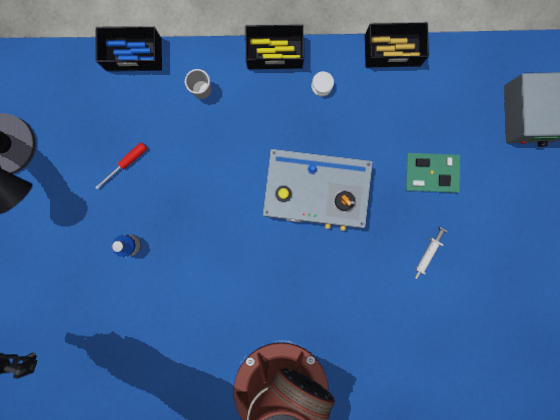

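View pics/side0.png

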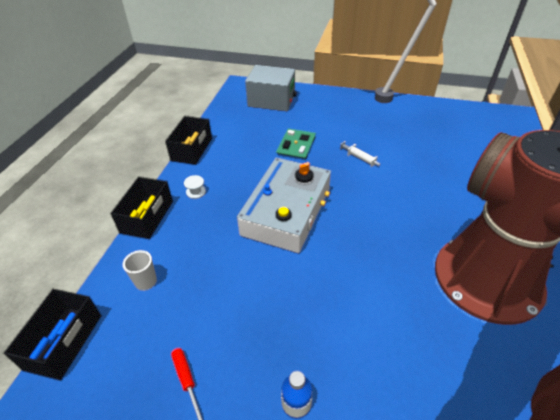

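The top view shows the unit, with the vent button at about (284,194), the orange wing at about (346,200) and the blue cap at (312,169). The side view has the wing at (304,170) and the button at (283,213). Next I'll localise them by colour masks.

```bash
cat > loc.py <<'E'
from h import *
def blob(c,lo,hi,box):
    h=cv2.cvtColor(c["pixels"],cv2.COLOR_BGR2HSV); m=cv2.inRange(h,lo,hi); k=np.zeros_like(m); x0,y0,x1,y1=box; k[y0:y1,x0:x1]=m[y0:y1,x0:x1]
    return k
def cen(k):
    m=cv2.moments(k,True); th=.5*np.arctan2(2*m['mu11'],m['mu20']-m['mu02']); return np.array([m['m10'],m['m01']])/m['m00'],m['m00'],th
YEL=((22,120,90),(38,255,255)); ORG=((5,120,90),(20,255,255)); BLK=((0,0,0),(180,255,60))
def tri(a,b):
    A=[];B=[]
    for o,d in(a,b):
        d=d/np.linalg.norm(d);M=np.eye(3)-np.outer(d,d);A.append(M);B.append(M@o)
    return np.linalg.lstsq(np.vstack(A),np.hstack(B),rcond=None)[0]
E
python3 - <<'E'
from loc import *
import pickle
cs=pickle.load(open("c0.pkl","rb")); t,s=cs["top"],cs["side"]
bt={"y":(270,180,300,210),"o":(330,185,362,218)}; bs={"y":(265,195,300,230),"o":(290,155,320,182)}
for n,col in(("y",YEL),("o",ORG)):
    a=cen(blob(t,*col,bt[n])); b=cen(blob(s,*col,bs[n])); print(n,a,b,tri(ray(t,a[0]),ray(s,b[0])), onplane(t,a[0],.1 if n=="y" else .128))
k=cen(blob(t,*BLK,bt["o"]));print("ring",k,onplane(t,k[0],.1))
# lid outline
w=cv2.inRange(cv2.cvtColor(t["pixels"],cv2.COLOR_BGR2HSV),(0,0,90),(180,70,255));w2=np.zeros_like(w);w2[140:240,255:385]=w[140:240,255:385]
cn=max(cv2.findContours(w2,0,2)[0],key=cv2.contourArea);r=cv2.minAreaRect(cn);print(r)
P=[onplane(t,p,.08)[:2] for p in cv2.boxPoints(r)];print(np.round(P,4), [np.linalg.norm(P[i]-P[i-1]) for i in range(4)])
crop=t["pixels"][180:225,270:370]; 
sc=s["pixels"][145:225,255:335]
cv2.imwrite("pics/crop.png",np.vstack([cv2.resize(crop,(700,315),interpolation=2),cv2.copyMakeBorder(cv2.resize(sc,(280,280),interpolation=2),0,0,0,420,0)]))
E
```

```text
y (array([283.07368421, 192.92631579]), 95.0, np.float64(0.7853981633974483)) (array([282.95604396, 211.40659341]), 91.0, np.float64(-0.09860964314436756)) [ 0.51045229 -0.01620716  0.09445547] [ 0.51024926 -0.01609396  0.1       ]
o (array([344.78461538, 199.73846154]), 65.0, np.float64(1.0666677722695672)) (array([303.77894737, 168.88421053]), 95.0, np.float64(-1.162578518158067)) [ 0.48914741 -0.16789616  0.11351064] [ 0.48878872 -0.16592669  0.128     ]
ring (array([344.3877551 , 201.53061224]), 98.0, np.float64(-0.5276108129658479)) [ 0.48595052 -0.16849455  0.1       ]
((317.1463928222656, 190.38510131835938), (102.82267761230469, 71.85386657714844), 6.869991779327393)
[[ 0.4445  0.0386]
 [ 0.6252  0.0137]
 [ 0.5892 -0.245 ]
 [ 0.4086 -0.2183]] [np.float64(0.2594046161162669), np.float64(0.18247128008209218), np.float64(0.26120872120433997), np.float64(0.18247635040237634)]
```

View pics/crop.png

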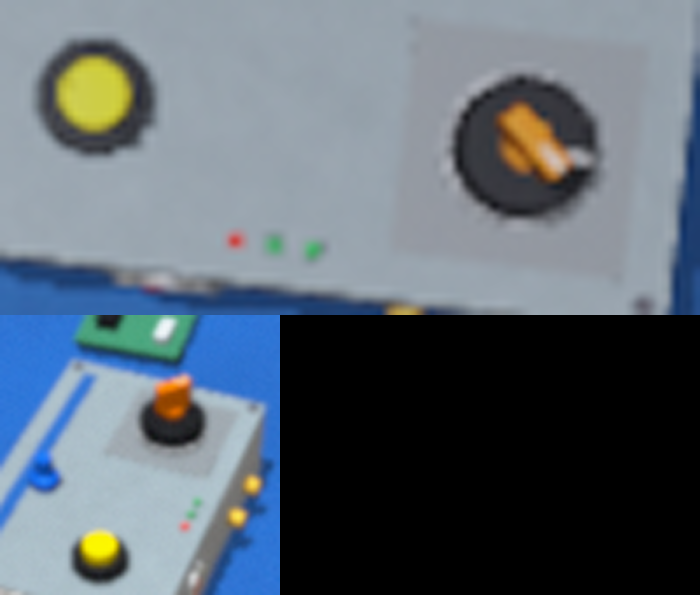

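The crop shows the ring's pointer line pointing right of the valve, and the wing's white line toward the lower right. The yellow button is clean. Button and valve agree with the given 155 mm spacing, which puts the valve at about (0.489,-0.169). I'll check joint-6 room and take a closer wrist view.

```bash
cat >> h.py <<'E'
def R(yaw): # tool down, tool x at yaw
    c,s=np.cos(yaw),np.sin(yaw); return np.array([[c,s,0],[s,-c,0],[0,0,-1.]])
E
python3 - <<'E'
from h import *
w=np.radians(-127)
for y0 in (w,w+np.pi):
    for d in np.arange(.5,-2.6,-.5):
        q=inverse_kinematics([.489,-.169,.11],R(y0+d)); print(round(y0+d,2),None if q is None else np.round(q,2))
# hover: pick yaw w+pi
t0=readout.get_time_s(); env.move_pose([.489,-.169,.25],R(w+np.pi)); print(readout.get_time_s()-t0, readout.get_joints())
env.sleep(.3)
c=eyes.capture("wrist"); import pickle; pickle.dump(c,open("c1.pkl","wb")); 
print(np.array(c["world_from_camera"])[:3,3], proj(c,[.489,-.169,.13]),readout.get_torque(),readout.get_ft_force())
cv2.imwrite("pics/w1.png",c["pixels"])
E
```

```text
-1.72 [-0.59 -0.14 -0.36  1.35  0.   -2.01]
-2.22 [-0.59 -0.14 -0.36  1.35  0.   -1.51]
-2.72 [-0.59 -0.14 -0.36  1.35  0.   -1.01]
-3.22 [-0.59 -0.14 -0.36  1.35  0.   -0.51]
-3.72 [-0.59 -0.14 -0.36  1.35  0.   -0.01]
-4.22 [-0.59 -0.14 -0.36  1.35  0.    0.49]
-4.72 [-0.59 -0.14 -0.36  1.35  0.    0.99]
1.43 [-0.59 -0.14 -0.36  1.35  0.    1.13]
0.93 [-0.59 -0.14 -0.36  1.35  0.    1.63]
0.43 [-0.59 -0.14 -0.36  1.35  0.    2.13]
-0.07 [-0.59 -0.14 -0.36  1.35  0.    2.63]
-0.57 [-0.59 -0.14 -0.36  1.35  0.    3.13]
-1.07 [-0.59 -0.14 -0.36  1.35  0.   -2.65]
-1.57 [-0.59 -0.14 -0.36  1.35  0.   -2.15]
2.85 [-5.84772967e-01 -1.42837332e-01 -1.12762580e-01  1.60091262e+00
  1.29593531e-04  1.63059109e+00]
[ 0.53561783 -0.10642193  0.39275745] [275.31017566 203.60691771] [0.02474208 0.04717844 0.00990178] [-0.14046033  0.14101504 -0.00817605]
```

View pics/w1.png

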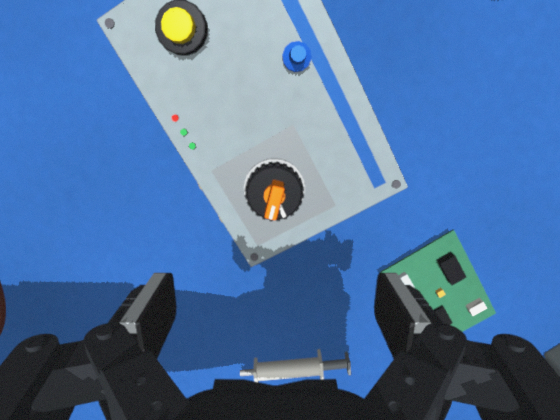

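The wrist view shows the valve ring centred at about (274,190), with the wing's white-line end at (270,213). Grasping at yaw ≈ -2.22 puts j6 at -1.5, which leaves 4.6 rad of clockwise room. I'll take the opposite view at that yaw and measure from both.

Run:
```python
from loc import *
import pickle
t0=readout.get_time_s(); env.move_pose([.489,-.169,.22],R(np.radians(-127))); print(readout.get_time_s()-t0); env.sleep(.3)
c2=eyes.capture("wrist"); pickle.dump(c2,open("c2.pkl","wb")); c1=pickle.load(open("c1.pkl","rb"))
ims=[]
for c in(c1,c2):
    p=proj(c,[.489,-.169,.115]); x,y=int(p[0]),int(p[1]); box=(x-45,y-45,x+45,y+45)
    o=blob(c,*ORG,box); b=blob(c,(0,0,0),(180,255,75),box); r=(b|o); r=cv2.morphologyEx(r,cv2.MORPH_CLOSE,np.ones((9,9)))
    cn=max(cv2.findContours(r,0,1)[0],key=cv2.contourArea); e=cv2.fitEllipse(cv2.convexHull(cn))
    a=cen(o); print("org",a,onplane(c,a[0],.122),"ring",e,onplane(c,e[0],.095),proj(c,[.489,-.169,.095]))
    y_=cen(blob(c,*YEL,(max(x-250,0),0,x+250,420))); print("vent",y_,onplane(c,y_[0],.097))
    im=cv2.resize(c["pixels"][y-30:y+30,x-30:x+30],(400,400),interpolation=2); ims.append(im); print("crop origin",x-30,y-30)
cv2.imwrite("pics/crop2.png",np.hstack(ims))
```

```text
2.65
org (array([273.61833333, 197.51166667]), 600.0, np.float64(-1.3557656186538596)) [ 0.48957832 -0.16598265  0.122     ] ring ((274.0129699707031, 190.8693389892578), (56.99314880371094, 57.27682876586914), 7.49393892288208) [ 0.48893239 -0.16727796  0.095     ] [275.24792474 192.33283798]
vent (array([186.81485149,  34.26831683]), 1010.0, np.float64(0.7958169107786488)) [ 0.51117761 -0.02418236  0.097     ]
crop origin 245 168
org (array([275.07132668, 210.11126961]), 701.0, np.float64(-1.4066655875695742)) [ 0.48833199 -0.16918453  0.122     ] ring ((275.6855773925781, 199.56784057617188), (62.831886291503906, 64.76030731201172), 174.38180541992188) [ 0.48774995 -0.16911679  0.095     ] [274.52628059 200.58519008]
vent (array([326.41782407, 281.0162037 ]), 864.0, np.float64(0.9070204913292947)) [ 0.49636444 -0.08511628  0.097     ]
crop origin 244 177
```

View pics/crop2.png

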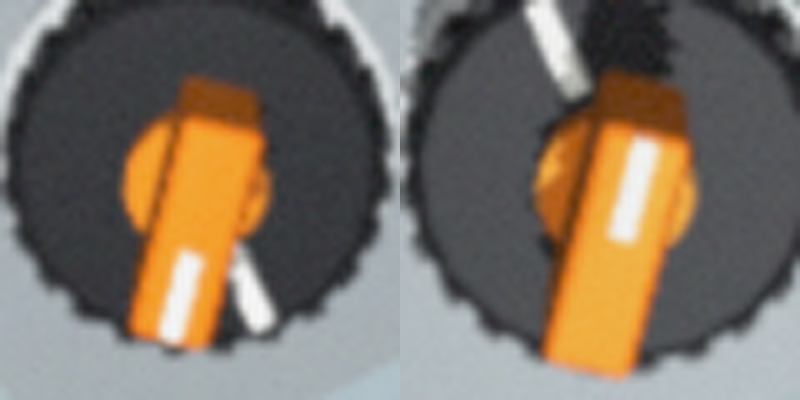

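Both crops show the wing's top face clearly. Its corners are (183,115), (265,135), (213,350), (130,330) in the left crop and (203,123), (292,138), (235,378), (145,360) in the right crop. I'll turn these into a centre and heading at z = 0.130.

Run:
```python
from loc import *
import pickle
for f,o,cs in(("c1.pkl",(245,168),[(224,125),(171.5,340)]),("c2.pkl",(244,177),[(190,369),(247.5,130)])):
    c=pickle.load(open(f,"rb"));P=[onplane(c,np.array(o)+np.array(p)*60/400-.42,.13) for p in cs]
    print((P[0]+P[1])/2,np.linalg.norm(P[1]-P[0]),np.degrees(np.arctan2(*(P[1]-P[0])[1::-1])))
```

```text
[ 0.48874747 -0.1678637   0.13      ] 0.027175341271738915 -140.22828523085914
[ 0.48797127 -0.16820665  0.13      ] 0.027272553972712884 -139.84236428840651
```

The two views agree: wing centre (0.4884,-0.1681), length 27.2 mm (28 given), heading -140°. The ring centres average to the same point. Now I'll grasp.

```bash
cat >> h.py <<'E'
V=np.array([.4884,-.1681]); W=np.radians(-140)
def ft(n=8):
    a=[]
    for _ in range(n): a.append(np.r_[readout.get_ft_force(),readout.get_torque()]); env.sleep(.01)
    return np.mean(a,0)
E
python3 - <<'E'
from h import *
jaws.set_gripper(.04); env.move_pose([*V,.15],R(W)); env.sleep(.2); print("free",ft().round(3))
env.move_linear([*V,.110],speed=.05); env.sleep(.2); print("down",ft().round(3),readout.get_tcp_pos())
jaws.set_gripper(0); env.sleep(.3); print("grip",ft().round(3),readout.get_gripper_width(),readout.get_grip_force(),readout.get_joints().round(4),readout.get_time_s())
E
```

```text
free [ 0.337 -0.168 -0.299 -0.013 -0.011  0.015]
down [-0.079  0.096  0.1   -0.005 -0.003 -0.009] [ 0.48852364 -0.16817174  0.11023364]
grip [ 0.695 -0.673  2.984 -0.162 -0.184 -0.024] 0.00837452317819832 60.24460852146149 [-0.5851 -0.1395 -0.3634  1.3462 -0.     -1.2832] 9.4667
```

The grip is good, with side loads under 1 N. I'll turn 0.9 rad quickly, which is short of the earliest closing point, then feel for the seat in small steps.

Run:
```python
from h import *
q0=readout.get_joints(); b=ft()[5]; 
def go(d):
    q=q0.copy(); q[5]=q0[5]+d; env.movej(q)
for d in (.1,.5,.9): go(d); f=ft(5); print(d,f.round(3),round(readout.get_time_s(),2))
h=[]; d=.9
while d<2.15:
    d+=.04; go(d); f=ft(4); h.append(f[5]); print(round(d,2),f[[0,1,2,5]].round(3),round(readout.get_time_s(),2))
    if abs(f[5])>.12: break
```

```text
0.1 [ 0.935 -0.668  1.896 -0.156 -0.2   -0.044] 9.82
0.5 [ 1.307 -1.392  1.185 -0.344 -0.298 -0.035] 10.33
0.9 [ 1.761 -3.083  0.37  -0.664 -0.388 -0.018] 10.84
0.94 [ 1.909 -3.497 -0.113 -0.006] 11.12
0.98 [ 2.105 -4.402 -0.551  0.013] 11.41
1.02 [ 2.313 -4.65  -0.394 -0.012] 11.69
1.06 [ 1.719 -4.389 -0.253 -0.006] 11.97
1.1 [ 2.156e+00 -4.786e+00 -3.910e-01  4.000e-03] 12.26
1.14 [ 1.903 -4.498 -0.408 -0.006] 12.54
1.18 [ 1.796e+00 -4.823e+00 -6.660e-01 -3.000e-03] 12.82
1.22 [ 2.021e+00 -4.917e+00 -5.220e-01 -4.000e-03] 13.11
1.26 [ 1.868 -4.624 -0.663 -0.031] 13.39
1.3 [ 1.785 -5.184 -0.11  -0.017] 13.68
1.34 [ 1.987e+00 -5.035e+00 -2.740e-01  1.000e-03] 13.96
1.38 [ 1.958e+00 -5.041e+00 -3.440e-01  5.000e-03] 14.24
1.42 [ 2.278 -5.775 -1.017  0.024] 14.53
1.46 [ 1.336 -5.417 -0.354 -0.015] 14.81
1.5 [ 2.091 -5.407 -0.757  0.179] 15.09
```

The seat shows up at about 1.5 rad, with Mz jumping to 0.18 N m. I'll tighten in 0.008 rad steps up to about 0.4.

Run:
```python
from h import *
q=readout.get_joints(); s=-1.2832+1.5; print(q[5]-s); q[5]=s
for i in range(10):
    f=ft(8)[5]; print(i,round(f,3),round(readout.get_time_s(),2))
    if f>.385: break
    q[5]+=.008; env.movej(q); env.sleep(.1)
env.sleep(.6); print(ft(10).round(3),readout.get_joints()[5]-q[5],readout.get_gripper_width(),readout.get_time_s())
```

```text
-0.0019736250610775385
0 0.187 15.16
1 0.259 15.57
2 0.325 15.99
3 0.364 16.41
4 0.401 16.82
[ 1.59  -4.849 -0.169 -1.078 -0.417  0.398] -0.00016494056223925746 0.008787954953291785 17.5083
```

It's been held at 0.40 N m for well over 0.2 s. Now I'll release, rise and check the wing and ring before venting.

Run:
```python
from h import *
import pickle
jaws.set_gripper(.04); env.sleep(.2); env.move_linear([*V,.22],speed=.1); env.sleep(.2)
print(ft().round(3),readout.get_time_s())
c=eyes.capture("wrist"); pickle.dump(c,open("c3.pkl","wb")); cv2.imwrite("pics/w3.png",c["pixels"])
p=proj(c,[*V,.115]);x,y=int(p[0]),int(p[1]);print(x,y)
cv2.imwrite("pics/c3.png",cv2.resize(c["pixels"][y-40:y+40,x-40:x+40],(400,400),interpolation=2))
c2=pickle.load(open("c2.pkl","rb")); print("ring outer mark before:")
```

```text
[ 0.181  0.194 -0.058 -0.005 -0.    -0.009] 19.6333
274 209
ring outer mark before:
```

View pics/c3.png

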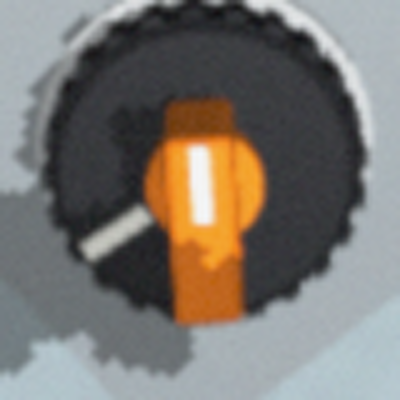

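The wing's line end is at (200,147) with its foot at (209,322), and the ring pointer runs from (150,212) to (85,250). I'll compute both headings against the start, then press the vent in small steps while watching the force.

Run:
```python
from h import *
import pickle
def hd(f,o,k,a,b,z):
    c=pickle.load(open(f,"rb"));P=[onplane(c,np.array(o)+np.array(p)/k-.42,z) for p in(a,b)];d=P[1]-P[0];return P[1][:2].round(4),np.degrees(np.arctan2(d[1],d[0])).round(1)
print("wing",hd("c3.pkl",(234,169),5,(209,322),(200,147),.13))
print("ring",hd("c1.pkl",(245,168),6.667,(238,250),(262,330),.1),hd("c2.pkl",(244,177),6.667,(178,95),(135,0),.1),hd("c3.pkl",(234,169),5,(150,212),(85,250),.1))
B=np.array([.510,-.0155]); q=readout.get_tool_rot()
env.move_linear([*B,.16],speed=.12); jaws.set_gripper(0)
env.move_linear([*B,.115],speed=.08); env.sleep(.2); b=ft(); print("free",b.round(2),readout.get_time_s())
z=.115
while z>.082:
    z-=.0015; env.move_linear([*B,z],speed=.03); env.sleep(.05); f=ft(3)-b; print(round(z,4),f[:3].round(2),round(readout.get_tcp_pos()[2],4))
    if f[2]>9: break
env.sleep(.4); print((ft()-b).round(2),readout.get_time_s())
c=eyes.capture("wrist"); cv2.imwrite("pics/press.png",c["pixels"])
```

```text
wing (array([ 0.4793, -0.1589]), np.float64(134.9))
ring (array([ 0.4822, -0.1907]), np.float64(-110.7)) (array([ 0.4831, -0.1904]), np.float64(-103.5)) (array([ 0.4826, -0.1902]), np.float64(-106.4))
free [ 0.13 -0.02 -0.16 -0.01  0.01 -0.02] 22.65
0.1135 [-0.04  0.23  0.69] 0.1134
0.112 [ 0.25 -0.12 -0.22] 0.1119
0.1105 [0.23 0.44 0.82] 0.1105
0.109 [-0.67  0.05 -0.07] 0.109
0.1075 [-0.31 -0.18  0.13] 0.1075
0.106 [ 0.3  -0.29  0.31] 0.106
0.1045 [-0.22 -0.35  0.45] 0.1045
0.103 [0.07 0.57 0.33] 0.103
0.1015 [-0.12 -0.41  1.61] 0.1017
0.1 [ 0.59 -0.42  2.53] 0.1001
0.0985 [ 0.18 -0.01  3.5 ] 0.0986
0.097 [ 0.94 -0.93  4.46] 0.0971
0.0955 [-0.59  0.44  7.85] 0.096
0.094 [-5.28  0.48 19.23] 0.0958
[-5.23  1.14 19.22  0.27  1.14  0.02] 27.6667
```

Spring ramp from 1.6 to about 5 N over 6 mm, then a hard stop at z = 0.096, so the button went fully down. The wing turned 85° and the ring mark is within 1 mm of its start. I'll rise, check from above and hand in.

Run:
```python
from h import *
env.move_linear([.510,-.0155,.22],speed=.12); env.sleep(.3)
c=eyes.capture("wrist"); t=eyes.capture("top"); print(ft().round(2),readout.get_time_s())
cv2.imwrite("pics/end.png",c["pixels"]);
```

```text
[ 0.24  0.38  0.25 -0.02 -0.01  0.02] 29.3833
```

View pics/end.png

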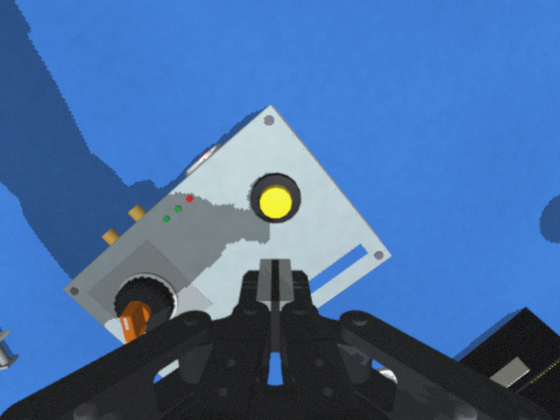

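The button at (275,203) is up and free, and the wing at (133,322) is still where it closed. I'll part the fingers in free air and hand in.

Run:
```python
from h import *
jaws.set_gripper(.04); env.sleep(.3); print(readout.get_grip_force(),readout.get_time_s()); print(ticket.sign_off())
```

```text
0.0 30.15
the job is handed in; nothing more can be done
None
```

The needle valve is closed and was held snug at about 0.40 N m, the vent button was pressed fully down and is up again, the ring pointer measured within about 1 mm of its start, and I handed the job in at 30 s (no verdict was returned).

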